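# Release the next jar with the two-button gate

## Task

With the two fingertips of the open gripper, press both black buttons on top of the console down together, all the way, so that the gate lets the lying jar go, and keep both held down until the jar has rolled to the foot of the ramp and lies still against the end stop. Then let both buttons spring back up and move clear. Do not touch the jar yourself, and leave the bowl, the spare jar and the capsule plate where they stand.

Things in the scene. Friction and masses are not known exactly. Their poses are not given: they have to be found in the camera images.
- station: Fixed jar release station on the bench: a white console with two buttons on its flat top (95 mm along x, 150 mm along y, top 122 mm above the bench) and a steel ramp beyond it (station x 54 to 176 mm). Origin: on the bench under the middle of the button pair; z up; y points down the ramp. The ramp falls 5 degrees towards +y, from a back wall at y -165 mm to an end stop at y +185 mm.
- gate (a point): Middle of the ramp floor at the gate, station y -50 mm, 66 mm above the bench. Here two steel dogs stand 7 mm up through the floor and hold the jar back. Each button lowers one dog by as much as it is pressed. Either dog alone still holds the jar; it rolls only while both buttons are nearly fully down (7 mm or more). The ramp has 16 mm high side rails.
- button_up: Black push button on the console, a vertical cylinder 28 mm in diameter, nearer the ramp's upper end: station x 0, y -32 mm. Origin: centre of its top face, which moves with it; z up. Released, the top is 136 mm above the bench, 14 mm above the console top. It goes 9 mm straight down on a spring: about 0.6 N to start, 2.4 N fully down (5 N for both), and springs back.
- button_down: The other, identical push button, nearer the ramp's foot: at station x 0, y +32 mm, so 64 mm from the first centre to centre (36 mm free between the caps). Origin: centre of its top face. It lowers the other gate dog.
- jar: Closed white plastic jar with a black cap, 56 mm in diameter, 100 mm long, 60 to 130 g, lying across the ramp behind the gate dogs and free to roll down it. Origin: the middle of its axis. Its top is about 125 mm above the bench at the start. It takes about 1 s to roll down and settle.
- foot (a point): Where the middle of the jar's axis is when it lies against the end stop at the foot of the ramp.
- bowl: Small white ceramic bowl, 100 mm across the rim, 50 mm high, on the bench beside the console. Origin: centre of its underside. Bystander.
- spare_jar: Upright closed white jar with a black cap, 52 mm in diameter, 85 mm high, on the bench beside the console. Origin: centre of its underside. Bystander.
- plate: Black capsule plate with rows of filled holes and white end ribs, 70 x 120 x 22 mm, lying on the bench on the robot's side of the console. Origin: centre of its underside. Bystander.
Mind the look-alikes: they are no part of the job. What is shaped like the jar but purple is not meant.

How it is judged:
On the way, in this order (a step that is already met when the one before it is completed fails the run):
1. both buttons are pressed down by the fingers together (z of each of button_up, button_down in the frame of station below 0.13 m and contact force between the fingers and button_up above 0.3 N and contact force between the fingers and button_down above 0.3 N), for 0.1 s.
2. the jar lies still at the foot of the ramp while both buttons are still held down (distance between jar and foot below 0.01 m and linear speed of jar below 0.03 m/s and z of each of button_up, button_down in the frame of station below 0.13 m), for 0.3 s.
At the end, for the whole second after the job is handed in: The jar lies still (under 0.03 m/s) with its middle within 10 mm of the foot point, and both buttons are back up (within 2 mm of their released height). On the way both were pressed at least 6 mm together by the fingers, and were still so when the jar had come to rest at the foot (distance between jar and foot below 0.01 m and linear speed of jar below 0.03 m/s and z of each of button_up, button_down in the frame of station above 0.134 m); the robot touches nothing.
It fails at once if one button is pushed down (7 mm) while the other is still up (under 2 mm) ((z of button_up in the frame of station below 0.129 m and z of button_down in the frame of station above 0.134 m) or (z of button_down in the frame of station below 0.129 m and z of button_up in the frame of station above 0.134 m)).
It fails at once if the robot touches the rolling jar (contact force between any of the fingers, the arm and jar above 0.3 N).
It fails at once if the jar leaves the ramp (z of jar in the frame of station above 0.115 m).
It fails at once if a bystander is moved by over 20 mm, lifted or tipped (distance of any of bowl, spare_jar, plate from where it was at the start of the episode above 0.02 m or angle between any of bowl, spare_jar, plate's own z axis and vertical above 0.3 rad).
It also fails if it takes over 38 s, if anything falls off the work surface, if the arm or the gripper's body presses on something with over 40 N, if the wrist force passes 120 N, or if a joint passes its speed limit or range.

## Robot

A 7-joint arm with a two-finger parallel gripper is mounted at the origin on the work surface. World frame = base frame: x ahead of the robot, y to its left, z up, the work surface at z = 0. Lengths are in m, angles in rad, forces in N, time in s.
With the tool pointing down it reaches from about 0.425 to 0.875 m from the base axis. Payload 4.7 kg.
Tool frame: the origin (TCP) lies midway between the tips of the shut fingers; the grasp point (between the pads) lies 19 mm behind it (ctrl.grip_depth is the distance from the TCP to the grasp point, in m); z points along the fingers, y is the direction in which the jaws open and shut (so a half turn about z gives the same grasp; the last joint's range is limited). The gripper opens to 87 mm and grips with 3 to 60 N. Pads are 19 mm wide; open, the fingers measure 117 mm over their backs; the gripper's body (75 mm by 190 mm) begins 51 mm behind the grasp point.
Start: joints at [1.357, 0.321, -0.07, 1.45, 0.023, 1.371, -0.057], TCP at [0.147, -0.633, 0.223] pointing down, gripper open.
Joint ranges: [-2.86, 2.86], [-0.3, 2.09], [-1.38, 1.24], [0.06, 2.45], [-1.56, 4.7], [0.09, 2.05], [-2.69, 2.69]. Speed limits (rad/s): [2.57, 2.57, 3.14, 3.14, 3.14, 3.14, 3.14].

## Interface

Orientations are given as a rotation vector (axis times angle).
In Python, from bench import ctrl gives the robot as it stands. The module is installed in compiled form; this text tells all that it offers.
- The arm moves only by the shell command python3 -m inch 'ROWS' [FORCE]. ROWS is JSON, a list of rows, each a list of 5 numbers: the opening, from -1 (shut) to 1 (fully open), so that 0 is half open, then the shift along the tool's x, y, z in mm, then the turn about the tool's z in rad. In form: [[fingers, tx, ty, tz, twist], ...]. A call has 1 to 5 rows; each row shifts and turns the pose as measured when the row begins, along the tool's axes as they then stand; what a row does not reach is not made up. A row lasts 1/8 s, in which the tool goes at most 62.5 mm and 10.7 degrees, less where a joint would pass 70% of its speed; a pose out of reach is approached as far as the arm can. A call is refused whole if a number of a shift passes 62.5 or a number of a turn 0.188, either way. A call with a gripper value outside its range is refused whole. The fingers move at their own pace and stop on an object; FORCE is the grip in N (left out, the last holds). Time passes only in rows, so rows that do not move let the fingers close. It gives the time, the measured TCP pose, the force and the opening at its end, in the units of the state.
- ctrl.get_state(): the state, without advancing time (a new reading comes with each control period).
- ctrl.get_image(name): name is "side" or "top" or "wrist"; returns a dict with "color" (384x512x3 uint8, red, green, blue), "range_z" (384x512 float32, m along the optical axis (not along the pixel's ray), 0 where there is no reading), "K" (3x3 intrinsics, pixels), "R" (3x3) and "t" (3): a world point X has camera coordinates R X + t. Camera axes: x right, y down, z forward; pixel columns grow to the right and rows downward; lengths in m; the calibration is good to about 2 mm. A picture is of the moment at which its call begins.
- ctrl.close_job(): hands the job in, once; it reports no verdict.
The state is a dict: "time": time; "joint_positions": joint angles; "qd": joint speeds; "joint_torque": joint torques, N m; "position": TCP position; "tool_rot": TCP orientation; "ft_force": force on the tool from outside, world axes, zero at the start; "torque": the same for the moment, N m; "grip_width": opening from 0.0 (shut) to 1.0 (fully open).
Only numpy, scipy, OpenCV 4.12 (cv2) and the standard library are available. Lean on these libraries where they do the work, as an engineer would, in place of code of your own. Each camera call takes 0.05 s, during which the arm holds its last target. There are 200 camera calls.

## Working session

There is one attempt and no reset: what is moved stays moved. The work goes in short steps, Python scripts to look and compute and a shell command to move; the robot and the scene stay as the last step left them, time stands still between calls to the robot, and variables do not carry over. Pictures are saved under pics/ and viewed, about 8 in all and at most 12, crops included, and the job is handed in when it is done.

```bash
mkdir -p pics; cat > h.py <<'E'
from bench import ctrl
import numpy as np, cv2
from scipy.spatial.transform import Rotation as Ro
def snap(n,f):
    im=ctrl.get_image(n); np.savez('pics/'+f+'.npz',**im); cv2.imwrite('pics/'+f+'.png',im['color'][:,:,::-1]); return im
def load(f): return dict(np.load('pics/'+f+'.npz'))
def world(im,u,v,z=None,w=2):
    if z is None:
        p=im['range_z'][v-w:v+w+1,u-w:u+w+1]; d=np.median(p[p>0]) if (p>0).any() else np.nan
        return im['R'].T@(d*np.linalg.inv(im['K'])@[u,v,1]-im['t'])
    r=im['R'].T@np.linalg.inv(im['K'])@[u,v,1]; c=-im['R'].T@im['t']
    return c+r*(z-c[2])/r[2]
E
python3 - <<'E'
from h import *
a=snap('top','top0');b=snap('side','side0')
s=ctrl.get_state();print(s)
print(Ro.from_rotvec(s['tool_rot']).as_matrix().round(3))
E
```

```text
{'time': 0.1, 'joint_positions': array([ 1.35709019,  0.32177591, -0.07008306,  1.45154236,  0.02259674,
        1.37080407, -0.05688664]), 'qd': array([-1.69755701e-03, -1.66589871e-03,  3.97844443e-04, -3.62082299e-03,
       -1.77174016e-05, -6.11120632e-04, -1.29148883e-03]), 'joint_torque': array([ 3.76346115e-04, -4.92570090e+01, -4.05286644e-01, -3.13399637e+01,
       -6.40922436e-02,  3.94174398e-02,  5.81844051e-05]), 'position': array([ 0.14663795, -0.63273675,  0.22155866]), 'tool_rot': array([-3.11952046e+00, -3.56928846e-01,  4.50923317e-04]), 'ft_force': array([-0.14930778, -0.42785593, -0.01542721]), 'torque': array([ 0.0165522 ,  0.00412073, -0.01967213]), 'grip_width': 0.9968744289902491}
[[ 0.974  0.226 -0.   ]
 [ 0.226 -0.974  0.002]
 [-0.    -0.002 -1.   ]]
```

View pics/top0.png

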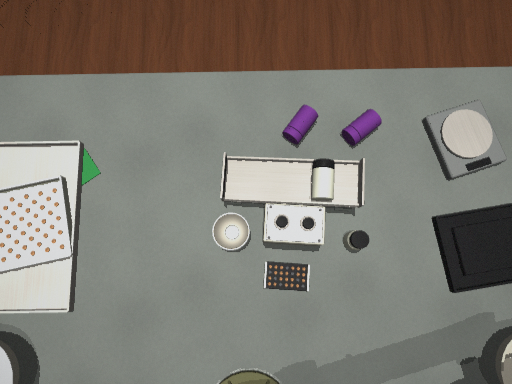

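View pics/side0.png

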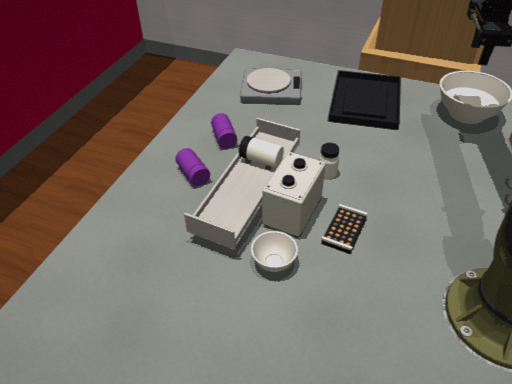

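The top view shows the buttons at about (282,222) and (308,223), with the jar at (322,180) on the right, so the upper end is on the right. The bowl is at (231,231), the spare jar at (357,240) and the plate at (287,276).

```bash
python3 - <<'E'
from h import *
a=load('top0');b=load('side0')
for f,im,pts in (('t',a,[(282,222),(308,223)]),('s',b,[(288,180),(299,163)])):
    for p in pts: print(f,p,world(im,*p).round(4),world(im,*p,z=.136).round(4))
c=a['color'][190:255,250:340]; 
cv2.imwrite('pics/c0.png',cv2.resize(c[:,:,::-1],None,fx=8,fy=8,interpolation=cv2.INTER_CUBIC))
# console top from depth
v,u=np.mgrid[190:255,250:340]; d=a['range_z'][190:255,250:340]
P=(np.linalg.inv(a['K'])@np.stack([u*d,v*d,d]).reshape(3,-1)-a['t'][:,None]); P=(a['R'].T@P).T
q=P[(abs(P[:,2]-.122)<.006)]; q=q[q[:,1]<9]
dark=a['color'][190:255,250:340].max(2).reshape(-1)<70
k=P[dark&(abs(P[:,2]-.134)<.012)]; print(len(k),k[:,2].mean())
for s in (k[k[:,1]>np.median(k[:,1])],k[k[:,1]<=np.median(k[:,1])]): print(s.mean(0).round(4),len(s), s.min(0).round(3),s.max(0).round(3))
E
```

```text
t (282, 222) [ 0.4797 -0.0896  0.1361] [ 0.4797 -0.0896  0.136 ]
t (308, 223) [ 0.4763 -0.1522  0.1351] [ 0.4762 -0.1521  0.136 ]
s (288, 180) [ 0.4846 -0.0826  0.1361] [ 0.4847 -0.0827  0.136 ]
s (299, 163) [ 0.4799 -0.1455  0.1361] [ 0.4799 -0.1456  0.136 ]
188 0.13493608647054317
[ 0.4813 -0.0883  0.1349] 94 [ 0.47  -0.102  0.123] [ 0.494 -0.075  0.139]
[ 0.4761 -0.1519  0.135 ] 94 [ 0.464 -0.165  0.125] [ 0.488 -0.14   0.139]
```

View pics/c0.png

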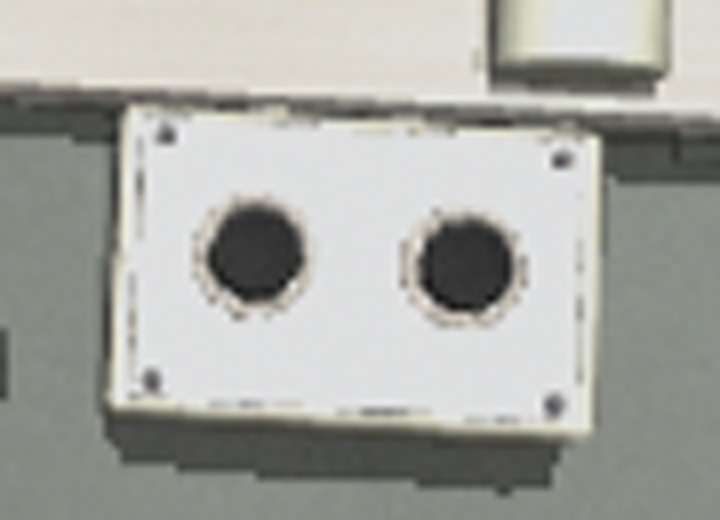

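The crop gives button centres at (282.1,221.5) and (308.2,223.1). That puts the pair's midpoint near (0.4795, -0.119), with its line turned about 4° from world y. I'll move above it with the fingers set so the tips are about 64 mm apart.

```bash
python3 -m inch '[[0.13,40,-38,0,0],[0.13,40,-38,0,0],[0.13,40,-38,0,0],[0.13,40,-38,0,0],[0.13,40,-38,0,0]]' 20; python3 -m inch '[[0.13,40,-38,0,0],[0.13,40,-38,0,0],[0.13,40,-38,0,0],[0.13,40,-38,0,0],[0.13,0,0,0,0]]'
python3 -m inch '[[0.13,0,0,0,0.15],[0.13,0,0,0,0.15],[0.13,0,0,0,0]]'
cat > go.py <<'E'
from h import *
import sys
s=ctrl.get_state(); R=Ro.from_rotvec(s['tool_rot']).as_matrix()
T=np.array(eval(sys.argv[1])); ang=float(sys.argv[2])
yaw=np.degrees(np.arctan2(R[1,1],R[0,1]))
print('t',s['time'],'pos',s['position'].round(4),'yaw y',yaw.round(2),'grip',s['grip_width'],'F',s['ft_force'].round(2),'tilt',R[:,2].round(4))
print('shift mm',(1e3*R.T@(T-s['position'])).round(1),'twist',-np.radians(ang-yaw))
E
python3 go.py '[.4795,-.119,.19]' -94
```

```text
time: 0.72
position: [0.2986, -0.3986, 0.2179]
tool_rot: [-3.118, -0.341, 0.005]
ft_force: [0.5, -0.6, 0.2]
grip_width: 0.584
time: 1.35
position: [0.4266, -0.2037, 0.2175]
tool_rot: [-3.116, -0.354, 0.005]
ft_force: [-0.4, 0.2, -0.3]
grip_width: 0.561
time: 1.72
position: [0.425, -0.2047, 0.2164]
tool_rot: [-3.134, 0.127, 0.011]
ft_force: [0.0, 0.2, -0.6]
grip_width: 0.568
t 1.725 pos [ 0.425  -0.2047  0.2164] yaw y -94.64 grip 0.567592273459507 F [ 0.03  0.19 -0.57] tilt [-0.0066  0.0053 -1.    ]
shift mm [ 47.6 -89.7  26.5] twist -0.01118347937475802
```

```bash
python3 -m inch '[[0.13,16,-30,5,0],[0.13,16,-30,5,0],[0.13,16,-30,5,0],[0.13,0,0,0,0]]' >/dev/null
python3 go.py '[.4795,-.119,.19]' -94; python3 - <<'E'
from h import *
a=snap('wrist','w1'); 
cv2.imwrite('pics/w1b.png',cv2.resize(a['color'][:,:,::-1],(768,576)))
print(a['K'],a['R'],a['t'])
E
```

```text
t 2.225 pos [ 0.4796 -0.1201  0.2002] yaw y -94.33 grip 0.567237699425494 F [ 0.3  -0.55 -0.37] tilt [-0.008  0.005 -1.   ]
shift mm [-0.1 -1.  10.2] twist -0.0056776272699769125
[[284.76166675   0.         250.61513004]
 [  0.         284.76166675 189.60600969]
 [  0.           0.           1.        ]] [[-0.07568566 -0.99712378 -0.00398089]
 [-0.95396428  0.07124656  0.291335  ]
 [-0.29021343  0.02584751 -0.95661281]] [-0.08277061  0.43775486  0.51157364]
```

View pics/w1b.png

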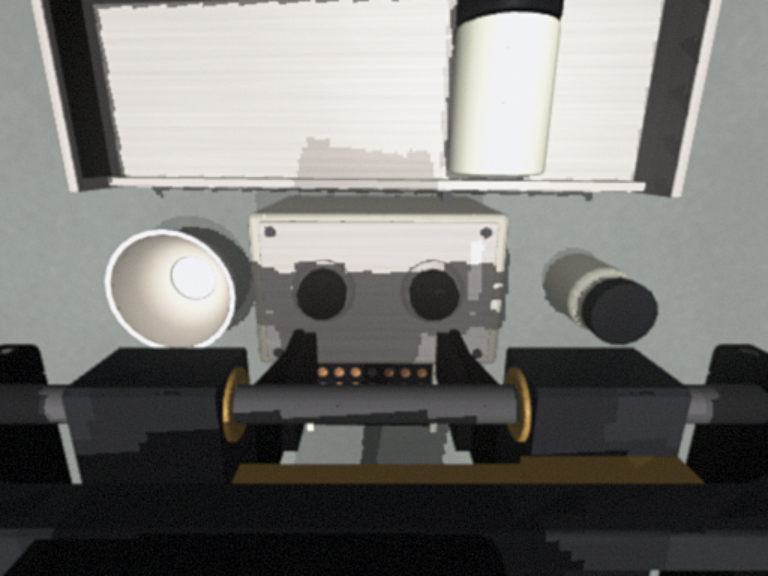

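The wrist view shows the buttons at (322,294) and (435,294), level in the image. The fingertips are at about (303,335) and (449,335), nearer the camera.

```bash
python3 - <<'E'
from h import *
a=load('w1')
for u,v in ((322,294),(435,294)):
    print(world(a,u/1.5,v/1.5,z=.136).round(4), world(a,int(u/1.5),int(v/1.5)).round(4))
R=Ro.from_rotvec(ctrl.get_state()['tool_rot']).as_matrix();p=ctrl.get_state()['position']
for y in (-.04,-.032,-.0245,.0245,.032,.04):
  for x in (-.0095,.0095):
    c=a['R']@(p+R@[x,y,0])+a['t']; q=a['K']@c/c[2]; print(x,y,(1.5*q[:2]).round(0))
# depth of fingertip surfaces
for u,v in ((290,340),(300,340),(308,340),(445,340),(452,340),(462,340)): print(u,world(a,int(u/1.5),int(v/1.5),w=1).round(4))
E
python3 - <<'E'
import cv2
im=cv2.imread('pics/w1.png')[180:260,150:350]; cv2.imwrite('pics/w1c.png',cv2.convertScaleAbs(cv2.resize(im,None,fx=4,fy=4,interpolation=cv2.INTER_CUBIC),alpha=2,beta=20))
E
```

```text
[ 0.4881 -0.0905  0.136 ] [ 0.4879 -0.0899  0.1355]
[ 0.4834 -0.1531  0.136 ] [ 0.4833 -0.1532  0.1358]
-0.0095 -0.04 [286. 378.]
0.0095 -0.04 [283. 336.]
-0.0095 -0.032 [305. 378.]
0.0095 -0.032 [303. 336.]
-0.0095 -0.0245 [322. 378.]
0.0095 -0.0245 [321. 336.]
-0.0095 0.0245 [438. 378.]
0.0095 0.0245 [440. 337.]
-0.0095 0.032 [456. 378.]
0.0095 0.032 [459. 337.]
-0.0095 0.04 [475. 378.]
0.0095 0.04 [478. 337.]
290 [ 0.4939 -0.0876  0.2089]
300 [ 0.4939 -0.0919  0.2096]
308 [ 0.4923 -0.0941  0.2066]
445 [ 0.4883 -0.1478  0.2065]
452 [ 0.489  -0.1505  0.2085]
462 [ 0.4893 -0.1543  0.2097]
```

View pics/w1c.png

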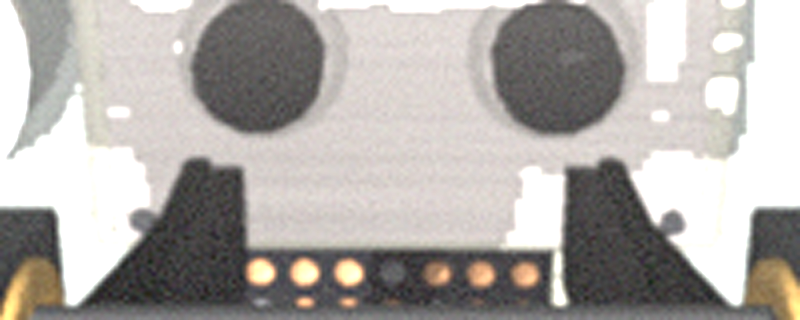

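The relative offsets are small: about 4 mm in x, about 1 mm in y, and a slightly wider opening. I'll correct these and descend to just above the caps.

```bash
python3 go.py '[.484,-.1208,.142]' -94; python3 -m inch '[[0.24,4,1,15,0],[0.24,0,0,15,0],[0.24,0,0,15,0],[0.24,0,0,8,0],[0.24,0,0,0,0]]' >/dev/null; python3 go.py '[.484,-.1208,.132]' -94; python3 - <<'E'
from h import *
a=snap('wrist','w2'); b=snap('side','s2')
x=cv2.resize(a['color'][150:290,130:370,::-1],None,fx=3,fy=3); y=cv2.resize(b['color'][110:220,200:380,::-1],None,fx=4,fy=4)[:,:720]
x=cv2.convertScaleAbs(x[:,:720],alpha=1.6,beta=20)
cv2.imwrite('pics/w2b.png',x); cv2.imwrite('pics/s2b.png',y)
E
```

```text
t 2.275 pos [ 0.4789 -0.1221  0.2003] yaw y -94.5 grip 0.5614919881454099 F [-0.64  0.23 -0.49] tilt [-0.0084  0.0038 -1.    ]
shift mm [ 5.4 -1.5 58.3] twist -0.008660545857976766
t 2.9 pos [ 0.4799 -0.1274  0.142 ] yaw y -94.73 grip 0.6163636775235575 F [-0.74  0.09 -0.35] tilt [-0.0118  0.0034 -0.9999]
shift mm [ 3.7 -6.9 10. ] twist -0.012751038626248535
```

View pics/w2b.png

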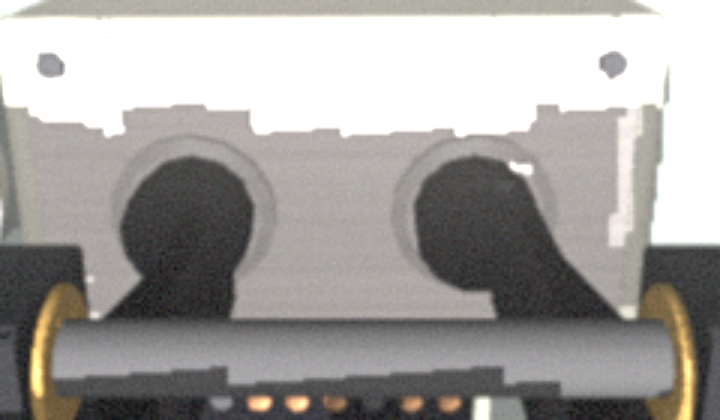

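View pics/s2b.png

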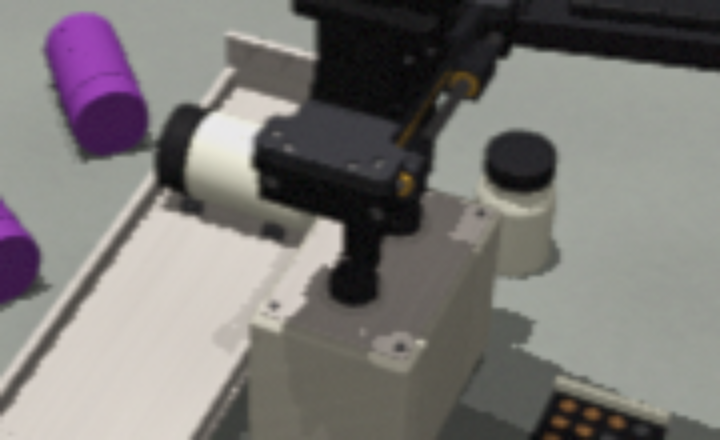

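The tool has drifted about 6–7 mm towards the upper end: the finger midpoint is at u≈364 and the button midpoint at u≈334. State and image agree, so I'll correct it.

```bash
python3 -m inch '[[0.24,4,-7,0,-0.012],[0.24,0,0,0,0]]' >/dev/null; python3 go.py '[.484,-.1208,.132]' -94;
```

```text
t 3.25 pos [ 0.4864 -0.1202  0.1441] yaw y -93.97 grip 0.6219464993813764 F [-0.07 -0.27 -0.71] tilt [-0.0081  0.0021 -1.    ]
shift mm [-2.2  0.8 12.1] twist 0.0005612887283548354
```

```bash
python3 -m inch '[[0.24,-1,-1,8,0],[0.24,0,0,6,0],[0.24,0,0,5,0]]' >/dev/null; python3 go.py '[.484,-.1208,.127]' -94;
```

```text
t 3.625 pos [ 0.4861 -0.119   0.127 ] yaw y -93.95 grip 0.6167639675649704 F [-11.86   2.52  37.37] tilt [-6.8e-03  7.0e-04 -1.0e+00]
shift mm [-2.   1.9 -0. ] twist 0.0008722236347622367
```

Bottomed out. I'll ease the force with hold rows and check.

```bash
python3 -m inch '[[0.24,0,0,1,0],[0.24,0,0,1,0]]' >/dev/null; python3 go.py '[.484,-.1208,.127]' -94; python3 -m inch '[[0.24,0,0,1,0],[0.24,0,0,1,0],[0.24,0,0,1,0],[0.24,0,0,1,0],[0.24,0,0,1,0]]' >/dev/null; python3 go.py '[.484,-.1208,.127]' -94;  python3 -m inch '[[0.24,0,0,1,0],[0.24,0,0,1,0],[0.24,0,0,1,0],[0.24,0,0,1,0],[0.24,0,0,1,0]]' >/dev/null; python3 go.py '[.484,-.1208,.127]' -94
python3 - <<'E'
from h import *
b=snap('side','s3')
cv2.imwrite('pics/s3b.png',cv2.resize(b['color'][90:270,150:400,::-1],None,fx=3,fy=3))
E
```

```text
t 3.875 pos [ 0.486  -0.119   0.1274] yaw y -93.96 grip 0.6181254606413876 F [-2.94  0.89  8.67] tilt [-7.7e-03 -5.0e-04 -1.0e+00]
shift mm [-1.9  1.9  0.4] twist 0.0007432060211974735
t 4.5 pos [ 0.486  -0.119   0.1274] yaw y -93.98 grip 0.6187488788945172 F [-4.21  0.39 10.12] tilt [-0.0087 -0.0025 -1.    ]
shift mm [-1.9  2.   0.4] twist 0.0003486794120235652
t 5.125 pos [ 0.4861 -0.119   0.1275] yaw y -93.99 grip 0.6175819094912985 F [-3.68  1.11  9.42] tilt [-0.0098 -0.0046 -0.9999]
shift mm [-1.9  2.   0.5] twist 0.0001272889725229708
```

View pics/s3b.png

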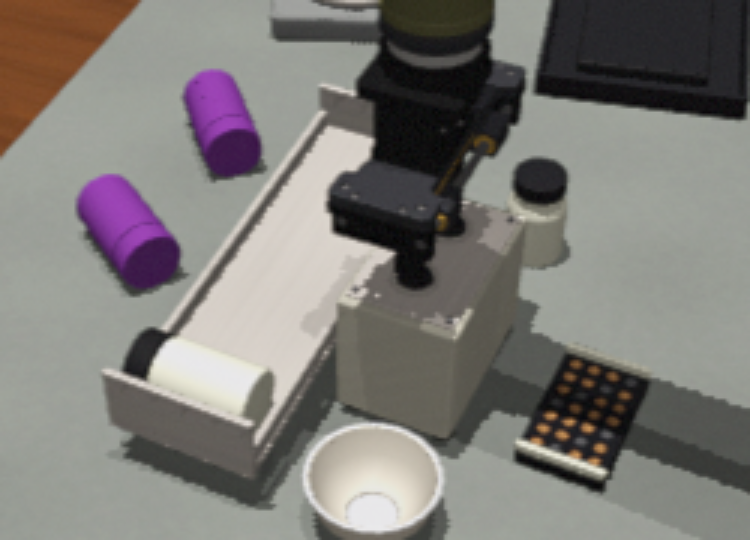

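The jar (about (200,370)) has rolled to the end stop and both buttons are held down. I'll hold for about 1.2 s more and compare the images to confirm the jar is still.

```bash
for i in 1; do python3 -m inch '[[0.24,0,0,1,0],[0.24,0,0,1,0],[0.24,0,0,1,0],[0.24,0,0,1,0],[0.24,0,0,1,0]]' >/dev/null; python3 -m inch '[[0.24,0,0,1,0],[0.24,0,0,1,0],[0.24,0,0,1,0],[0.24,0,0,1,0],[0.24,0,0,1,0]]' >/dev/null; done; python3 go.py '[.484,-.1208,.2]' -94
python3 - <<'E'
from h import *
a=load('s3'); b=snap('side','s4'); c=slice(190,250),slice(180,250)
print('diff',np.abs(a['color'][c].astype(int)-b['color'][c]).mean(),'shift',cv2.phaseCorrelate(*[cv2.cvtColor(i['color'][c],7).astype(np.float32) for i in (a,b)]))
E
```

```text
t 6.425 pos [ 0.4861 -0.119   0.1276] yaw y -94.0 grip 0.618588197509206 F [-3.91  1.2  10.45] tilt [-0.0119 -0.0087 -0.9999]
shift mm [ -2.8   2.7 -72.3] twist -4.214880708192686e-05
diff 0.7596825396825397 shift ((-0.02668431042719277, -0.0012988513562071091), 0.9884131079470669)
```

```bash
python3 -m inch '[[0.24,0,0,-20,0],[0.24,0,0,-30,0],[0.24,0,0,-30,0],[0.24,0,0,-30,0],[0.24,0,0,0,0]]'; python3 -m inch '[[0.24,-40,0,0,0],[0.24,-20,40,0,0],[0.24,0,50,0,0],[0.24,0,50,0,0],[0.24,0,50,0,0]]';python3 -m inch '[[0.24,0,0,0,0],[0.24,0,0,0,0]]'
python3 - <<'E'
from h import *
a=load('s3'); b=snap('side','s5'); t=snap('top','t5')
cv2.imwrite('pics/s5b.png',cv2.resize(b['color'][90:270,150:400,::-1],None,fx=3,fy=3))
print(world(b,288,180).round(4),world(b,299,163).round(4)); print(ctrl.get_state()['ft_force'],ctrl.get_state()['qd'].round(3))
E
```

```text
time: 7.1
position: [0.4864, -0.1185, 0.2379]
tool_rot: [3.131, -0.111, -0.023]
ft_force: [-0.5, 0.2, 0.4]
grip_width: 0.624
time: 7.72
position: [0.4099, -0.3037, 0.233]
tool_rot: [3.135, -0.097, -0.034]
ft_force: [1.0, 0.3, -0.5]
grip_width: 0.619
time: 7.98
position: [0.4071, -0.3066, 0.2291]
tool_rot: [3.138, -0.108, -0.041]
ft_force: [0.3, -0.5, -1.0]
grip_width: 0.622
[ 0.4845 -0.0821  0.1366] [ 0.4797 -0.1449  0.1366]
[ 0.53885545  0.04791633 -0.38808137] [-0.006 -0.012 -0.01  -0.008 -0.003  0.004  0.001]
```

View pics/s5b.png

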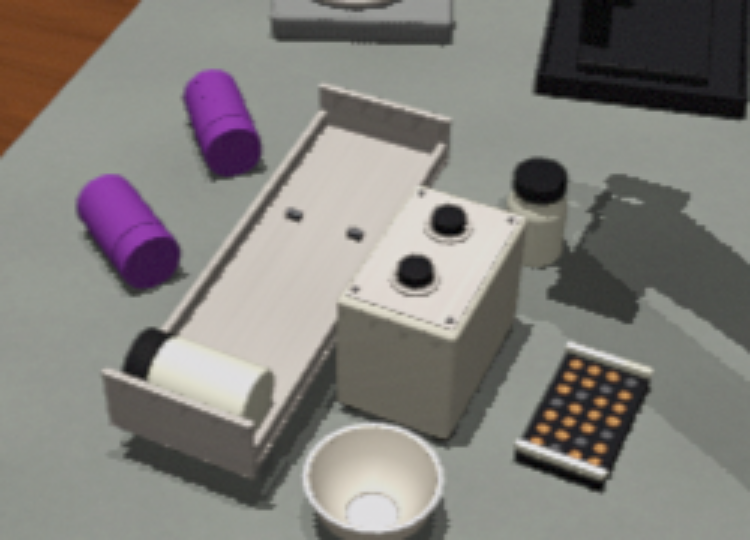

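The jar lies at the end stop (about (200,370)), both buttons are back up (about (415,270) and (449,218)), the dogs are up again, and the bystanders haven't moved. I'm handing in.

```bash
python3 -c "
from bench import ctrl; print(ctrl.close_job())"
```

```text
the job is handed in; nothing more can be done
None
```

The job is done and handed in at about 8 s on the robot's clock. I pressed both buttons together to the stop, with the TCP at z ≈ 127 mm, and held them for about 2.8 s. During that time the jar rolled to the foot. I then lifted straight up and moved clear.

**Last checks:**
- **Jar:** it lies against the end stop. Two images taken 1.3 s apart during the hold showed a shift under 0.03 pixels.
- **Buttons:** both tops read 136.6 mm, so they are back up, and the gate dogs are visible again.
- **Bystanders:** by eye, the bowl, spare jar and plate look unmoved. I did not measure this.
- **Arm:** clear of everything and almost still.

**Disagreements along the way:**
- The three cameras put the button pair up to about 8 mm apart, so I relied on the close wrist view.
- The tool drifted about 6 mm sideways while descending, which I corrected before pressing.
- The vertical wrist force peaked at about 37 N when the buttons hit their stop, then fell to about 10 N while holding. The limits are 120 N at the wrist and 40 N for the arm or gripper body; only the fingertips were pressing.

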